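Fold away the two-arm drying rack

ROBOT

A 7-joint arm with a two-finger parallel gripper is mounted at the origin on the work surface; the furniture and walls round the work are solid. World frame = base frame: x ahead of the robot, y to its left, z up, the work surface at z = 0. Lengths are in mm, angles in rad, forces in N, time in s.
With the tool pointing down it reaches from about 400 to 875 mm from the base axis. Payload 4.4 kg.
Tool frame: the origin (TCP) lies midway between the tips of the shut fingers; the grasp point (between the pads) lies 19 mm behind it (ctrl.grip_point_offset is the distance from the TCP to the grasp point, in mm); z points along the fingers, y is the direction in which the jaws open and shut (so a half turn about z gives the same grasp; the last joint's range is limited). The gripper opens to 85 mm and grips with 20 to 120 N. Pads are 22 mm wide; open, the fingers measure 114 mm over their backs; the gripper's body (76 mm by 85 mm) begins 54 mm behind the grasp point. The pads swing forward as they close: fully open they stand 13 mm farther back than shut.
Start: joints at [-1.352, 0.628, 0.038, 1.517, -0.027, 0.996, -0.02], TCP at [182.603, 623.838, 231.313] pointing down, gripper open.
Joint ranges: [-3.06, 3.06], [-0.37, 2.12], [-1.25, 1.32], [0.18, 2.47], [-1.1, 4.24], [0.23, 1.98], [-2.94, 2.94]. Speed limits (rad/s): [2.57, 2.57, 3.14, 3.14, 3.14, 3.14, 3.14].

INTERFACE

Orientations are given as [roll, pitch, yaw] about the fixed x, y, z axes, in that order (R = Rz(yaw) Ry(pitch) Rx(roll)).
In Python, from cell import ctrl, imaging, models gives the robot as it stands. The module is installed in compiled form; this text tells all that it offers.
- The arm moves only by the tool drive_tool, never from a script. Its argument "deltas" is text: rows parted by semicolons, each of 5 numbers parted by spaces: the shift along the tool's x, y, z in m, then the turn about the tool's z in degrees, then the finger opening in m, from 0 to 0.0854. A call has 1 to 12 rows; each row is the pose to reach, as a shift and turn from the pose commanded when the call began, along the tool's axes at that moment; what a row does not reach only later rows make up. A row lasts 1/8 s, in which the tool goes at most 62.5 mm and 10.7 degrees, less where a joint would pass 70% of its speed; a pose out of reach is approached as far as the arm can. A call with a gripper value outside its range is refused whole. The fingers move at their own pace and stop on an object; the grip force is fixed at half the most. Time passes only in rows, so rows that repeat a pose let the fingers close. It gives the time, the measured TCP pose, the force and the opening at its end, in the units of the state.
- ctrl.read_state(): the state, without advancing time (a new reading comes with each control period).
- imaging.get_image(name): name is "side" or "top"; returns a dict with "color" (480x640x3 uint8, red, green, blue), "range_z" (480x640 float32, mm along the optical axis (not along the pixel's ray), 0 where there is no reading), "vfov" (degrees; the focal length in pixels is half the picture's height over the tangent of half this angle, whatever the lens; pixels are square), "cx", "cy" (the principal point, pixels), "extrinsics" (4x4, takes a point from camera to world coordinates). Camera axes: x right, y down, z forward; pixel columns grow to the right and rows downward; lengths in mm; the calibration is good to about 2 mm. A picture is of the moment at which its call begins.
- ctrl.finish_job(): hands the job in, once; it reports no verdict.
Trained networks look in a picture, given as the dict that the camera call returned (one of the last four; its "shot" number tells which), for a name from the list of things; names that differ only in an ending like _2 or _b are one class to them, and where a whole thing is asked for, a point or a joint stands for the part that bears it (a point fixed in the world has none). Each returns a list of dicts, best first, with "score" (0 to 1); they miss things now and then, are a little off and sometimes report something else, mostly with a low value. They report only what shows in the picture. A call takes as long as a camera call. They do not tell look-alikes from the thing itself.
- models.spot_in(picture, thing): "point" ([column, row] in pixels, amid what is visible of it).
- models.landmark_of(picture, thing): "point" ([column, row] in pixels: a listed point, or the origin of a listed thing).
The state is a dict: "clock": time; "qpos": joint angles; "qd": joint speeds; "tau": joint torques, N m; "eef_pos": TCP position; "tool_rot": TCP orientation; "force": force on the tool from outside, world axes, zero at the start; "torque": the same for the moment, N m; "width": finger opening in mm.
Only numpy, scipy, OpenCV 4.12 (cv2) and the standard library are available. Lean on these libraries where they do the work, as an engineer would, in place of code of your own. Each camera call takes 0.05 s, during which the arm holds its last target.

TASK

The cups are dry, so fold up the little drying rack, from its end inwards: first, with the inner wooden arm still standing out, swing the outer arm (orange peg) back until it lies over the inner arm; only then swing the inner arm (blue peg), with the outer arm still folded over it, until it lies over the steel base rail. Leave it let go and neatly in line as one stack, and leave the speckled white mug standing where it is.

Things in the scene. Friction and masses are not known exactly. Their poses are not given: they have to be found in the camera images.
- rack: Fixed folding rack. Origin: on the worktop, on the inner arm's vertical hinge, at the middle of the round dark foot (92 mm wide; hinge cap top z = 27 mm). +x runs along the steel base rail (157 mm long, 30 wide, top z = 12). Over it turn two wooden slats 26 mm wide: inner arm (top z = 24), outer arm (top z = 35). Hinges have stops at folded and stay where left: inner 0.3 N m, outer 0.06 N m.
- inner_peg (a point): Blue upright peg at the inner arm's end, 16 mm across, z = 36 to 96 mm, a freely turning sleeve; point on its axis at z = 75 mm. Always 130 mm from the rack's hinge; it is also the outer arm's hinge. Starts 65 to 105 degrees off the rail on the rack's -y side; folds anticlockwise seen from above, to rack x = 130 mm, y = 0.
- outer_peg (a point): Orange upright peg at the outer arm's free end, 16 mm across, z = 36 to 96 mm, a freely turning sleeve; point on its axis at z = 75 mm. Always 95 mm from the blue peg's axis. The outer arm starts 75 to 120 degrees open; it folds clockwise seen from above about the blue peg, until the orange peg is above the inner arm, 35 mm from the rack's hinge.
- mug: Bystander: speckled white mug with a handle, 81 x 120 x 94 mm, loose, on the worktop left of the rack; origin at the middle of its underside, handle included. A wooden pepper mill (58 mm across, 170 mm high) also stands on that side; both are clear of the arms' sweep.
There are look-alikes about, which are no part of the job. Of the things that look like the rack, the larger one is meant.

How it is judged:
By the outcome, as a careful person would: the job done as asked, in the order asked, and still so for the second after the job is handed in, with the robot touching nothing.
It also fails if it takes over 42 s, if anything falls off the work surface, if the arm or the gripper's body presses on something with over 40 N, if the wrist force passes 120 N, or if a joint passes its speed limit or range.

## Working session

There is one attempt and no reset: what is moved stays moved. The work goes in short steps, Python scripts to look and compute and a tool call to move; the robot and the scene stay as the last step left them, time stands still between calls to the robot, and variables do not carry over. Pictures are saved under pics/ and viewed, and the job is handed in when it is done.

Besides the shell and the picture viewer there is one more tool, called after "Call:" as name(argument=value, ...) on one line, values as JSON. drive_tool: Moves the arm, as the interface text tells. Its arguments: {"type":"object","properties":{"deltas":{"type":"string"}},"required":["deltas"]}

```bash
mkdir -p pics; cat > h.py <<'E'
import numpy as np, cv2
from cell import ctrl, imaging, models
def px2w(im,u,v,d=None,z=None):
    f=240/np.tan(np.radians(im["vfov"])/2); E=np.array(im["extrinsics"])
    r=np.array([(u-im["cx"])/f,(v-im["cy"])/f,1.])
    if z is not None:
        rw=E[:3,:3]@r; return E[:3,3]+rw*(z-E[2,3])/rw[2]
    if d is None: d=im["range_z"][int(round(v)),int(round(u))]
    return E[:3,:3]@(r*d)+E[:3,3]
def save(im,n): cv2.imwrite(n,im["color"][:,:,::-1])
E
python3 - <<'E'
from h import *
s=ctrl.read_state(); print({k:np.round(v,3) for k,v in s.items()}, ctrl.grip_point_offset)
for n in("top","side"):
    im=imaging.get_image(n); save(im,f"pics/{n}0.png"); print(n,im["vfov"],im["cx"],im["cy"],np.round(im["extrinsics"],2).tolist())
    for t in("rack","inner_peg","outer_peg","mug"):
        for r in models.landmark_of(im,t): print(t,np.round(r["point"]),round(r["score"],2),np.round(px2w(im,*r["point"],z={"rack":27,"mug":0}.get(t,75))))
E
```

```text
{'clock': np.float64(0.0), 'qpos': array([-1.352,  0.629,  0.038,  1.518, -0.027,  0.996, -0.02 ]), 'qd': array([ 0.   , -0.   ,  0.   ,  0.002, -0.001, -0.002,  0.001]), 'tau': array([-0.0000e+00, -5.6341e+01,  1.2260e+00, -1.9345e+01,  1.1000e-02,
        1.1000e-02, -0.0000e+00]), 'eef_pos': array([182.417, 623.239, 230.392]), 'tool_rot': array([-3.14 ,  0.   ,  2.857]), 'force': array([0.172, 0.784, 0.237]), 'torque': array([ 0.007, -0.002, -0.021]), 'width': np.float64(85.218)} 18.700000000000003
top 49.316077848847314 311.36745004998744 237.2595671363403 [[-0.02, -0.99, 0.12, 262.84], [-1.0, 0.03, 0.01, 34.08], [-0.02, -0.12, -0.99, 1204.55], [0.0, 0.0, 0.0, 1.0]]
rack [380. 230.] 0.69 [ 418. -105.   27.]
rack [452. 302.] 0.65 [ 251. -259.   27.]
inner_peg [394. 169.] 0.98 [ 546. -136.   75.]
inner_peg [418. 290.] 0.64 [ 279. -176.   75.]
outer_peg [433. 153.] 0.78 [ 580. -223.   75.]
outer_peg [448. 298.] 0.49 [ 260. -238.   75.]
side 53.674110461751475 313.45739190162993 242.74667550929928 [[0.83, -0.28, 0.47, -75.12], [-0.55, -0.44, 0.71, -698.87], [0.01, -0.85, -0.53, 605.79], [0.0, 0.0, 0.0, 1.0]]
rack [354. 300.] 0.94 [ 395. -141.   27.]
rack [330. 380.] 0.73 [ 240. -280.   27.]
inner_peg [315. 321.] 0.72 [ 267. -196.   75.]
inner_peg [412. 256.] 0.59 [ 544. -139.   75.]
inner_peg [454. 274.] 0.17 [ 567. -228.   75.]
outer_peg [456. 272.] 0.86 [ 576. -227.   75.]
outer_peg [329. 348.] 0.6 [ 250. -261.   75.]
outer_peg [284. 201.] 0.26 [448. 214.  75.]
mug [284. 201.] 0.84 [525. 345.   0.]
```

View pics/top0.png

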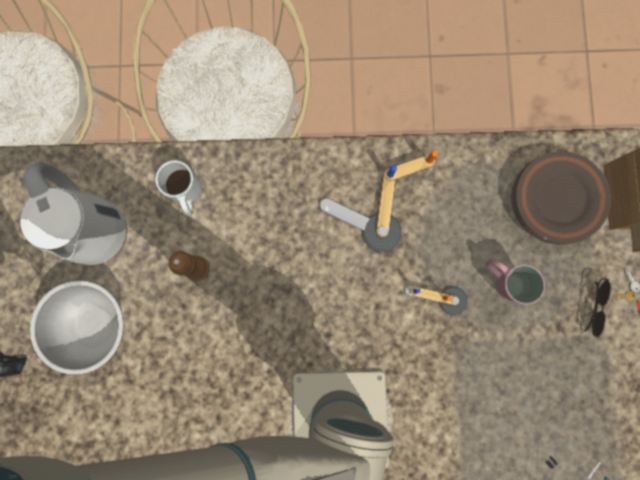

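View pics/side0.png

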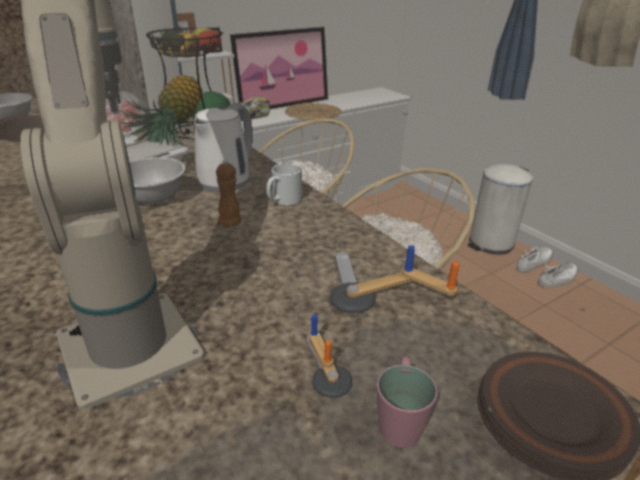

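```bash
python3 - <<'E'
import cv2
a=cv2.imread("pics/top0.png")[110:350,300:500]; b=cv2.imread("pics/side0.png")[180:420,240:500]
cv2.imwrite("pics/crop0.png",cv2.hconcat([cv2.resize(a,(400,480)),cv2.resize(b,(390,480))]) if 0 else cv2.resize(a,None,fx=2.5,fy=2.5,interpolation=2))
cv2.imwrite("pics/crop1.png",cv2.resize(b,None,fx=2.5,fy=2.5,interpolation=2))
E
```

```text
(no output)
```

View pics/crop0.png

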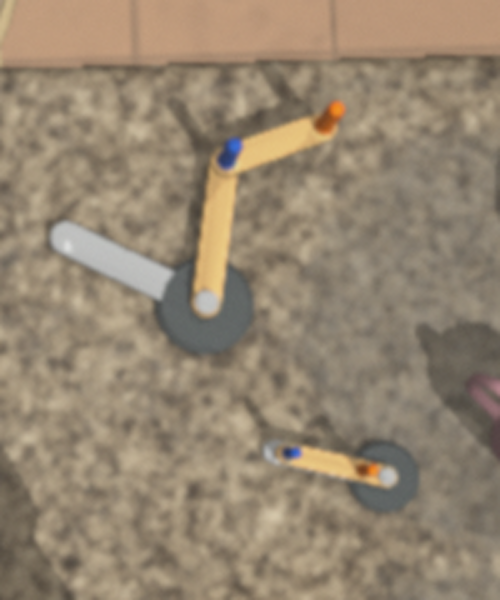

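View pics/crop1.png

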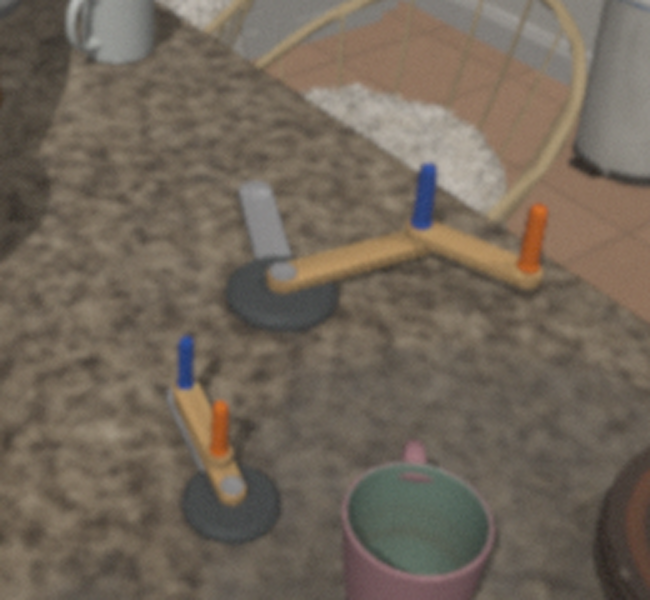

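The top view shows two racks. The large one has its foot at px (382,232), its blue peg at (393,170) and its orange peg at (432,156). The small look-alike has its foot at (453,300) and is already folded. I choose the large one, and the crops confirm that it is open as described. Next I measure it precisely.

```bash
cat >> h.py <<'E'
def pegs(im,which,zr=(45,110),xr=(350,720),yr=(-330,60)):
    c=im["color"].astype(int);R,G,B=c[...,0],c[...,1],c[...,2]
    m=(B>R+40)&(B>G+30) if which=="b" else (R>G+60)&(R>B+80)&(R>140)
    v,u=np.nonzero(m&(im["range_z"]>0)); 
    P=np.array([px2w(im,a,b) for a,b in zip(u,v)]) if len(u) else np.zeros((0,3))
    k=(P[:,2]>zr[0])&(P[:,2]<zr[1])&(P[:,0]>xr[0])&(P[:,0]<xr[1])&(P[:,1]>yr[0])&(P[:,1]<yr[1])
    return P[k],u[k],v[k]
def fitrack(b,o,h): pass
E
python3 - <<'E'
from h import *
for n in("top","side"):
    im=imaging.get_image(n)
    for w in "bo":
        P,u,v=pegs(im,w,(30,115)); print(n,w,len(P),P.mean(0).round(1),P.min(0).round(),P.max(0).round(),u.min(),u.max(),v.min(),v.max())
        # axis from silhouette: mid columns/rays at z=75
        Q=np.array([px2w(im,a,b,z=75) for a,b in zip(u,v)]); print("  ",Q.mean(0).round(1))
    # foot: dark gray in region z<20
    c=im["color"].astype(int)
    # steel rail and cap by depth
    vv,uu=np.mgrid[0:480,0:640]
    f=240/np.tan(np.radians(im["vfov"])/2);E=np.array(im["extrinsics"]);d=im["range_z"]
    W=np.stack([(uu-im["cx"])/f*d,(vv-im["cy"])/f*d,d],-1)@E[:3,:3].T+E[:3,3]
    roi=(W[...,0]>360)&(W[...,0]<530)&(W[...,1]>-170)&(W[...,1]<60)&(d>0)
    sat=c.max(-1)-c.min(-1)
    grey=roi&(sat<22)&(c.mean(-1)>135)
    dark=roi&(c[...,2]>=c[...,0])&(c.mean(-1)<90)
    for nm,m,z in(("grey",grey,12),("dark",dark,5)):
        k,l,st,ce=cv2.connectedComponentsWithStats(m.astype(np.uint8))
        for i in np.argsort(-st[1:,4])[:3]+1:
            v,u=np.nonzero(l==i); 
            if len(v)<15: continue
            Q=np.array([px2w(im,a,b,z=z) for a,b in zip(u,v)]); 
            ev,V=np.linalg.eigh(np.cov(Q[:,:2].T)); ax=V[:,1]; t=(Q[:,:2]-Q[:,:2].mean(0))@ax
            print(n,nm,len(v),ce[i].round(1),"mean",Q.mean(0).round(1),"bbox",Q.min(0).round(),Q.max(0).round(),"dir",np.degrees(np.arctan2(ax[1],ax[0])).round(1),t.min().round(),t.max().round(), "mean depth z",W[l==i][:,2].mean().round(1))
for n,u,v in(("top",382.8,230.4),):
    im=imaging.get_image(n); print(px2w(im,u,v,z=27))
E
```

```text
top b 59 [ 541.3 -129.9   80.5] [ 536. -138.   43.] [ 551. -125.   98.] 388 396 165 176
   [ 542.7 -130.8   75. ]
top o 65 [ 570.7 -221.3   78.6] [ 565. -228.   37.] [ 580. -215.  100.] 427 437 151 163
   [ 571.8 -222.2   75. ]
top grey 685 [344.  213.2] mean [460.8 -25.3  12. ] bbox [423. -80.  12.] [498.  30.  12.] dir 62.1 -57.0 60.0 mean depth z 9.4
top grey 54 [382.2 230.4] mean [ 418.3 -111.8   12. ] bbox [ 410. -120.   12.] [ 426. -102.   12.] dir -135.8 -9.0 9.0 mean depth z 25.9
top dark 20 [365.8 238.6] mean [401.1 -74.1   5. ] bbox [384. -83.   5.] [417. -68.   5.] dir -156.4 -17.0 19.0 mean depth z 8.4
side b 152 [ 540.4 -135.8   68.3] [ 535. -141.   40.] [ 547. -129.   97.] 405 413 246 270
   [ 533.3 -142.3   75. ]
side o 171 [ 570.2 -225.8   68.5] [ 565. -231.   38.] [ 578. -219.   98.] 447 458 262 288
   [ 563.1 -231.    75. ]
side grey 222 [345.6 266. ] mean [465.1 -22.1  12. ] bbox [435. -74.  12.] [493.  24.  12.] dir 64.8 -54.0 49.0 mean depth z 13.0
side dark 569 [350.2 300.1] mean [ 406.5 -116.6    5. ] bbox [ 371. -155.    5.] [456. -66.   5.] dir 111.1 -42.0 45.0 mean depth z 12.1
[ 416.33060081 -111.21520698   27.        ]
```

```bash
cat >> h.py <<'E'
H=np.array([416.5,-111.]); RAIL=62.4
def deltas(targets):
    "targets: (x,y,z,yawdeg,width_mm)"
    s=ctrl.read_state(); p=np.array(s["eef_pos"]); yaw=s["tool_rot"][2]; c,n=np.cos(yaw),np.sin(yaw)
    out=[]
    for x,y,z,yd,w in targets:
        d=np.array([x,y,z])-p
        t=-((yd-np.degrees(yaw)+180)%360-180)
        out.append("%.3f %.3f %.3f %.0f %.3f"%((d[0]*c+d[1]*n)/1e3,(d[0]*n-d[1]*c)/1e3,-d[2]/1e3,t,w/1e3))
    print("; ".join(out))
E
python3 -c "
from h import *
deltas([(420,180,240,130,45),(573,-224,160,108,45)])"
```

```text
-0.353 -0.359 -0.009 34 0.045; -0.613 -0.704 0.071 56 0.045
```

Call:
drive_tool(deltas="-0.05 -0.05 -0.01 6 0.045; -0.10 -0.10 -0.01 12 0.045; -0.15 -0.15 -0.01 18 0.045; -0.20 -0.20 -0.01 24 0.045; -0.25 -0.25 -0.01 30 0.045; -0.30 -0.30 -0.01 36 0.045; -0.34 -0.35 -0.01 42 0.045; -0.38 -0.40 -0.01 48 0.045; -0.42 -0.45 -0.01 54 0.045; -0.45 -0.50 -0.01 56 0.045; -0.49 -0.55 -0.01 56 0.045; -0.53 -0.60 -0.01 56 0.045")

```text
clock: 2.15
eef_pos: [504.0, -53.6, 241.6]
tool_rot: [3.141, -0.0, 1.88]
force: [2.2, 0.6, 0.3]
width: 45.0
```

```bash
python3 -c "
from h import *
s=ctrl.read_state();print(s['qpos'],s['force'])
deltas([(573,-224,160,108,45)])"
```

```text
[-0.21715135  0.43290503  0.3808526   1.90629323 -0.21167696  0.8403508
  0.58268865] [2.16260332 0.58753398 0.30578184]
-0.183 0.014 0.082 -0 0.045
```

Call:
drive_tool(deltas="-0.05 0 0 0 0.045; -0.1 0 0.04 0 0.045; -0.14 0.01 0.06 0 0.045; -0.14 0.01 0.06 0 0.045; -0.14 0.01 0.06 0 0.045; -0.14 0.01 0.06 0 0.045")

```text
clock: 2.9
eef_pos: [555.5, -180.6, 182.1]
tool_rot: [3.14, -0.0, 1.881]
force: [0.9, -0.5, 0.5]
width: 45.1
```

```bash
python3 - <<'E'
from h import *
s=ctrl.read_state();print(s['qpos'],s['force'],np.degrees(s['tool_rot'][2]))
deltas([(573,-224,130,108,45),(573,-224,56,108,45)])
for n in("side","top"):
  im=imaging.get_image(n); save(im,f"pics/a{n}.png")
  for w in "bo":
    P,u,v=pegs(im,w,(30,115)); 
    if len(P): print(n,w,len(P),P.mean(0).round(1))
im=imaging.get_image("side");cv2.imwrite("pics/b.png",cv2.resize(im["color"][150:350,330:560,::-1],None,fx=3,fy=3))
E
```

```text
[ 0.05016985  0.61448347  0.34213001  1.76614424 -0.27256385  0.80695167
  0.83472876] [ 0.87439124 -0.52952766  0.50840572] 107.79190875059942
-0.047 0.003 0.052 -0 0.045; -0.047 0.003 0.126 -0 0.045
side b 150 [ 540.4 -135.9   68.3]
side o 177 [ 570.1 -225.9   68.6]
```

View pics/b.png

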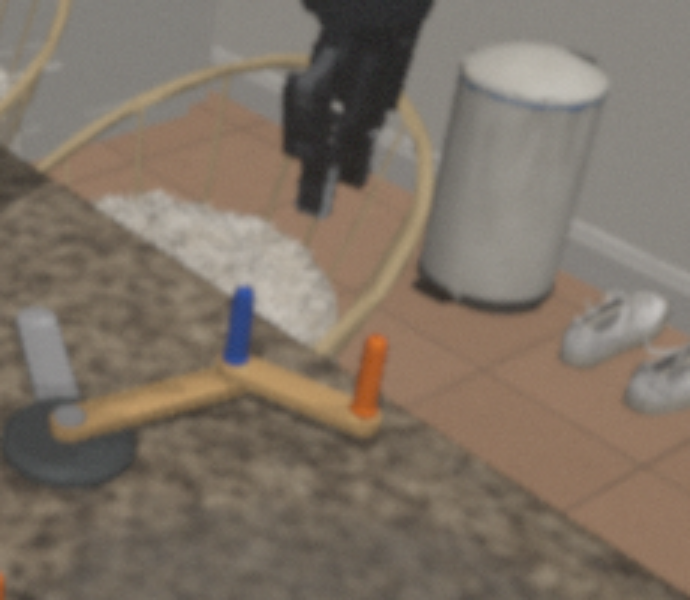

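Call:
drive_tool(deltas="-0.045 0.003 0.03 0 0.045; -0.045 0.003 0.05 0 0.045; -0.045 0.003 0.05 0 0.045; -0.045 0.003 0.09 0 0.045; -0.045 0.003 0.126 0 0.045; -0.045 0.003 0.126 0 0.045; -0.045 0.003 0.126 0 0.045; -0.045 0.003 0.126 0 0.045")

```text
clock: 4.05
eef_pos: [573.2, -224.6, 57.4]
tool_rot: [3.139, 0.002, 1.88]
force: [-1.1, -0.7, -0.0]
width: 45.0
```

```bash
python3 - <<'E'
from h import *
im=imaging.get_image("side");cv2.imwrite("pics/c.png",cv2.resize(im["color"][150:350,330:560,::-1],None,fx=3,fy=3))
s=ctrl.read_state();print(s['force'],np.degrees(s['tool_rot'][2]),s['eef_pos'])
B=np.array([543,-131.5])
th=np.arange(288,170,-9)
deltas([(*(B+95.5*np.array([np.cos(np.radians(a)),np.sin(np.radians(a))])),56,a-180,21) for a in th])
E
```

```text
[ 0.30569965 -0.29169504 -0.16916423] 107.69691968153454 [ 572.96788525 -224.47486611   57.11508061]
0.002 0.000 0.001 -0 0.021; 0.003 -0.015 0.001 9 0.021; 0.007 -0.029 0.001 18 0.021; 0.012 -0.043 0.001 27 0.021; 0.020 -0.056 0.001 36 0.021; 0.030 -0.067 0.001 45 0.021; 0.041 -0.077 0.001 54 0.021; 0.054 -0.085 0.001 63 0.021; 0.068 -0.091 0.001 72 0.021; 0.082 -0.095 0.001 81 0.021; 0.097 -0.096 0.001 90 0.021; 0.112 -0.095 0.001 99 0.021; 0.127 -0.091 0.001 108 0.021; 0.141 -0.086 0.001 117 0.021
```

View pics/c.png

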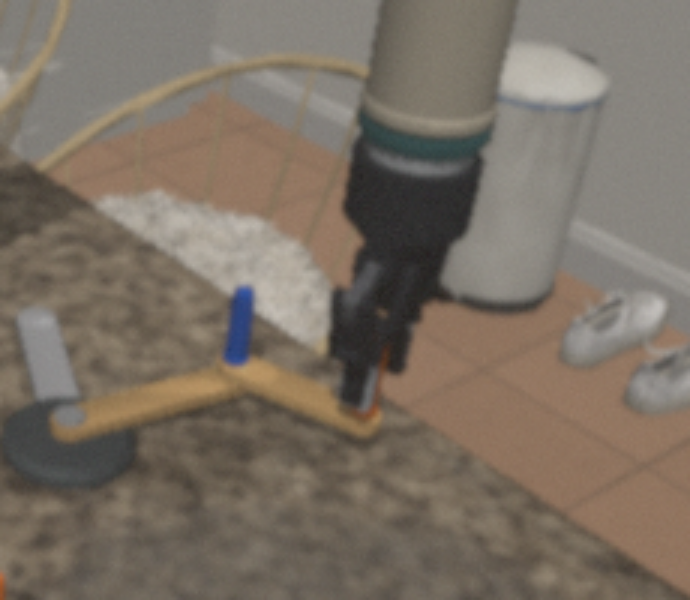

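The orange peg is between the open fingers. I close to a loose cage and swing the outer arm.

Call:
drive_tool(deltas="0.002 0 0 0 0.021; 0.002 0 0 0 0.021; 0.002 0 0 0 0.021; 0.002 -0.007 0 4.5 0.021; 0.003 -0.015 0 9 0.021; 0.005 -0.022 0 13.5 0.021; 0.007 -0.029 0 18 0.021; 0.009 -0.036 0 22.5 0.021; 0.012 -0.043 0 27 0.021; 0.016 -0.050 0 31.5 0.021; 0.020 -0.056 0 36 0.021; 0.020 -0.056 0 36 0.021")

```text
clock: 5.6
eef_pos: [511.8, -222.0, 55.2]
tool_rot: [-3.141, 0.0, 1.252]
force: [1.0, 0.5, -0.2]
width: 20.8
```

```bash
cat > sw.py <<'E'
from h import *
im=imaging.get_image("side");save(im,"pics/side_now.png");it=imaging.get_image("top")
import time;n="pics/s%d.png"%(ctrl.read_state()['clock']*100);cv2.imwrite(n,cv2.resize(im["color"][150:350,290:520,::-1],None,fx=3,fy=3));print(n)
for i,o in((im,[2.8,4.2]),(it,[1,-0.5])):
  for w in "bo":
    P,u,v=pegs(i,w,(35,110))
    if len(P)>8: print(w,len(P),(P.mean(0)[:2]+o).round(1))
s=ctrl.read_state();print(s['clock'],s['force'],np.degrees(s['tool_rot'][2]),s['eef_pos'],s['width'],s['qpos'])
E
python3 sw.py; python3 - <<'E'
from h import *
B=np.array([543,-131.5])
th=np.arange(252,165,-6)
deltas([(*(B+95.5*np.array([np.cos(np.radians(a)),np.sin(np.radians(a))])),56,a-180,21) for a in th])
E
```

```text
pics/s570.png
b 31 [ 539.4 -132.1]
o 117 [ 512.5 -222.7]
5.7 [-0.6819583   0.43801325 -0.6080058 ] 71.76331584309412 [ 512.50541848 -222.17416805   55.26813817] 21.539233000609027 [ 0.10890358  0.79347472  0.39556111  1.91843717 -0.56272193  0.54069062
  0.57125746]
0.000 0.001 -0.001 -0 0.021; 0.001 -0.009 -0.001 6 0.021; 0.002 -0.019 -0.001 12 0.021; 0.005 -0.029 -0.001 18 0.021; 0.008 -0.038 -0.001 24 0.021; 0.013 -0.047 -0.001 30 0.021; 0.018 -0.055 -0.001 36 0.021; 0.024 -0.063 -0.001 42 0.021; 0.031 -0.070 -0.001 48 0.021; 0.039 -0.076 -0.001 54 0.021; 0.048 -0.082 -0.001 60 0.021; 0.056 -0.086 -0.001 66 0.021; 0.066 -0.090 -0.001 72 0.021; 0.075 -0.093 -0.001 78 0.021; 0.085 -0.094 -0.001 84 0.021
```

Call:
drive_tool(deltas="0.001 -0.009 0 6 0.021; 0.002 -0.019 0 12 0.021; 0.005 -0.029 0 18 0.021; 0.008 -0.038 0 24 0.021; 0.013 -0.047 0 30 0.021; 0.018 -0.055 0 36 0.021; 0.024 -0.063 0 42 0.021; 0.031 -0.070 0 48 0.021; 0.039 -0.076 0 54 0.021; 0.048 -0.082 0 60 0.021; 0.056 -0.086 0 66 0.021; 0.056 -0.086 0 66 0.021")

```text
clock: 7.2
eef_pos: [448.6, -141.3, 55.1]
tool_rot: [-3.141, 0.0, 0.102]
force: [-0.2, 0.2, 0.8]
width: 21.0
```

```bash
python3 sw.py; python3 - <<'E'
from h import *
B=np.array([543,-131.5])
th=np.arange(186,160,-4)
deltas([(*(B+95.5*np.array([np.cos(np.radians(a)),np.sin(np.radians(a))])),56,a-180,21) for a in th])
E
```

```text
pics/s730.png
b 117 [ 544.1 -132.6]
o 62 [ 447.3 -142.7]
7.3 [-0.35734176  0.39084187 -0.75088319] 5.836737976748932 [ 448.67396756 -142.16428595   55.27495437] 20.81326969745345 [-0.15578733  0.78638561  0.62204346  2.15909149 -0.99408865  0.51420091
 -0.22684655]
-0.001 -0.001 -0.001 -0 0.021; -0.000 -0.007 -0.001 4 0.021; 0.000 -0.014 -0.001 8 0.021; 0.001 -0.021 -0.001 12 0.021; 0.003 -0.027 -0.001 16 0.021; 0.005 -0.033 -0.001 20 0.021; 0.008 -0.040 -0.001 24 0.021
```

```bash
ls -t pics | head -3
```

```text
s730.png
side_now.png
s570.png
```

View pics/side_now.png

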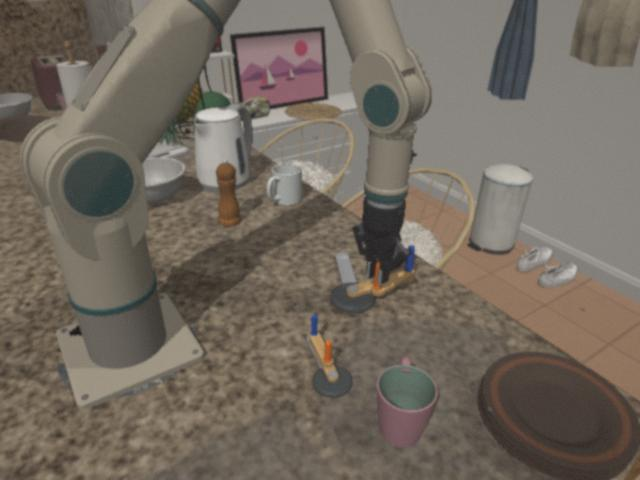

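Orange is 16° from folded. q5 is near its limit, so I do the rest by shifting without turning, in small steps.

Call:
drive_tool(deltas="0 -0.006 0 0 0.021; 0 -0.012 0 0 0.021; 0 -0.018 0 0 0.021; 0 -0.018 0 0 0.021")

```text
clock: 7.8
eef_pos: [446.4, -123.1, 55.2]
tool_rot: [-3.141, 0.0, 0.1]
force: [-0.3, 0.2, -1.0]
width: 20.9
```

```bash
python3 sw.py
```

```text
pics/s790.png
b 149 [ 543.4 -131.6]
o 28 [ 447.  -125.3]
7.9 [ 0.14419396 -0.74509161  0.59962512] 5.712596231870883 [ 446.49969527 -123.69120464   55.28041964] 20.726058764954406 [-0.18921957  0.77917766  0.61381016  2.17774603 -1.00539807  0.50025573
 -0.25077352]
```

Call:
drive_tool(deltas="0 -0.003 0 0 0.021; 0 -0.006 0 0 0.021; 0 -0.008 0 0 0.021; 0 -0.008 0 0 0.021; 0 -0.008 0 0 0.021")

```text
clock: 8.52
eef_pos: [445.6, -115.8, 55.2]
tool_rot: [-3.141, 0.0, 0.099]
force: [0.7, -0.3, 0.1]
width: 21.1
```

```bash
python3 sw.py
```

```text
pics/s862.png
b 154 [ 543.3 -131.6]
o 20 [ 447.1 -119.5]
8.625 [-0.03672148 -0.58573667 -0.09711406] 5.680208882584725 [ 445.65906921 -115.95089902   55.25691262] 21.20922050456096 [-0.2034988   0.77626528  0.60997258  2.18505651 -1.00971116  0.49408879
 -0.26161461]
```

Call:
drive_tool(deltas="0 -0.001 0 0 0.021; 0 -0.002 0 0 0.021; 0 -0.003 0 0 0.021; 0 -0.003 0 0 0.021")

```text
clock: 9.12
eef_pos: [445.5, -112.9, 55.3]
tool_rot: [-3.141, 0.0, 0.099]
force: [0.2, -0.2, -0.2]
width: 20.8
```

```bash
python3 sw.py
```

```text
pics/s922.png
b 158 [ 543.1 -131.6]
o 24 [ 448.4 -116.1]
9.225 [ 0.16931895  0.09464713 -0.18209987] 5.688193347506228 [ 445.41004543 -112.92434397   55.29287589] 20.91161301588986 [-0.20912848  0.77507375  0.60847801  2.18771582 -1.01126234  0.49177164
 -0.26573987]
```

Call:
drive_tool(deltas="0 -0.001 0 0 0.021; 0 -0.002 0 0 0.021; 0 -0.003 0 0 0.021; 0 -0.003 0 0 0.021")

```text
clock: 9.72
eef_pos: [445.4, -111.9, 55.4]
tool_rot: [3.138, -0.001, 0.098]
force: [0.9, -5.0, -2.5]
width: 20.8
```

```bash
python3 sw.py
```

```text
pics/s982.png
b 157 [ 543.3 -131.5]
o 20 [ 448.  -115.5]
9.825 [ 0.30094408 -5.76332152 -2.46550706] 5.600670538251526 [ 445.45295446 -111.94116717   55.42230736] 21.001775954249805 [-0.21400443  0.77431     0.60862963  2.18989265 -1.01246389  0.48714473
 -0.27010671]
```

The stop is reached: 5.8 N reaction, and the inner arm has not moved. I back off to the middle, open and rise.

Call:
drive_tool(deltas="0 0.004 0 0 0.021; 0 0.004 0 0 0.021; 0 0.004 0 0 0.045; 0 0.004 0 0 0.045; 0 0.004 0 0 0.045; 0 0.004 -0.04 0 0.045; 0 0.004 -0.08 0 0.045; 0 0.004 -0.08 0 0.045; 0 0.004 -0.08 0 0.045")

```text
clock: 10.95
eef_pos: [445.4, -113.4, 135.0]
tool_rot: [-3.141, 0.0, 0.1]
force: [-0.6, 0.1, -0.2]
width: 45.1
```

```bash
python3 sw.py;python3 - <<'E'
from h import *
deltas([(543.3,-131.5,135,-10+0,45),(543.3,-131.5,56,-10,45)])
E
```

```text
pics/s1105.png
b 159 [ 543.  -131.6]
o 176 [ 449.9 -116.1]
11.05 [0.00353054 0.79733507 0.70283017] 5.688047759850037 [ 444.90083212 -113.59080418  134.47828946] 45.33739447755188 [-0.33976963  0.66461492  0.81111849  2.14198977 -0.80025935  0.67302174
 -0.44023618]
0.096 0.028 -0.001 16 0.045; 0.096 0.028 0.078 16 0.045
```

View pics/side_now.png

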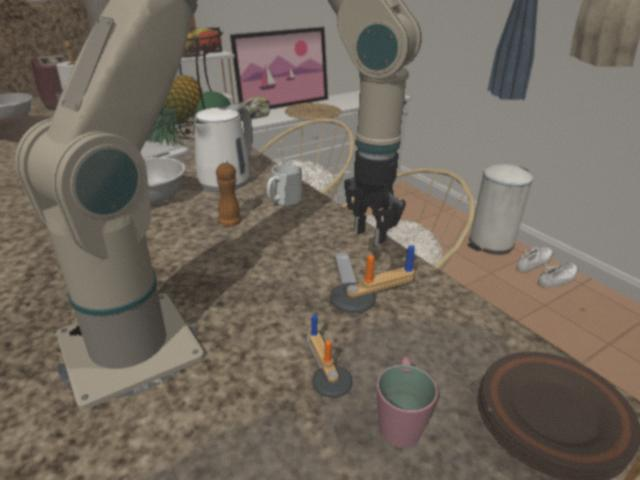

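The side view shows the outer arm lying over the inner one, orange peg at (370,268) and blue at (410,258). Next is the blue peg.

Call:
drive_tool(deltas="0.04 0.010 0 8 0.045; 0.08 0.022 0 8 0.045; 0.096 0.028 0 8 0.045; 0.096 0.028 0 8 0.045; 0.096 0.028 0 8 0.045; 0.096 0.028 0.04 8 0.045; 0.096 0.028 0.078 8 0.045; 0.096 0.028 0.078 8 0.045; 0.096 0.028 0.078 8 0.045; 0.096 0.028 0.078 8 0.021; 0.096 0.028 0.078 8 0.021; 0.096 0.028 0.078 8 0.021")

```text
clock: 12.55
eef_pos: [544.2, -132.4, 57.9]
tool_rot: [3.142, -0.001, -0.04]
force: [0.2, -1.2, -0.0]
width: 20.7
```

```bash
python3 sw.py;python3 - <<'E'
from h import *
H=np.array([415.5,-110.7])
deltas([(*(H+130*np.array([np.cos(np.radians(a)),np.sin(np.radians(a))])),56,a+7,21) for a in np.arange(-9.4,64,5)])
E
```

```text
pics/s1265.png
b 112 [ 541.5 -129.9]
o 174 [ 450.  -116.1]
b 13 [ 538.1 -131.7]
o 55 [ 448.8 -116.3]
12.65 [0.45014849 0.88273145 0.42060683] -2.310736007981544 [ 543.98165248 -132.36155751   57.53871108] 21.280017163397947 [-0.25687023  0.89245805  0.74202241  1.92002005 -0.92943807  0.71649942
 -0.55578845]
-0.000 -0.000 0.002 0 0.021; 0.001 -0.012 0.002 -5 0.021; 0.001 -0.023 0.002 -10 0.021; -0.000 -0.034 0.002 -15 0.021; -0.003 -0.046 0.002 -20 0.021; -0.006 -0.056 0.002 -25 0.021; -0.010 -0.067 0.002 -30 0.021; -0.014 -0.077 0.002 -35 0.021; -0.020 -0.087 0.002 -40 0.021; -0.027 -0.096 0.002 -45 0.021; -0.034 -0.105 0.002 -50 0.021; -0.042 -0.113 0.002 -55 0.021; -0.051 -0.120 0.002 -60 0.021; -0.060 -0.127 0.002 -65 0.021; -0.070 -0.132 0.002 -70 0.021
```

View pics/side_now.png

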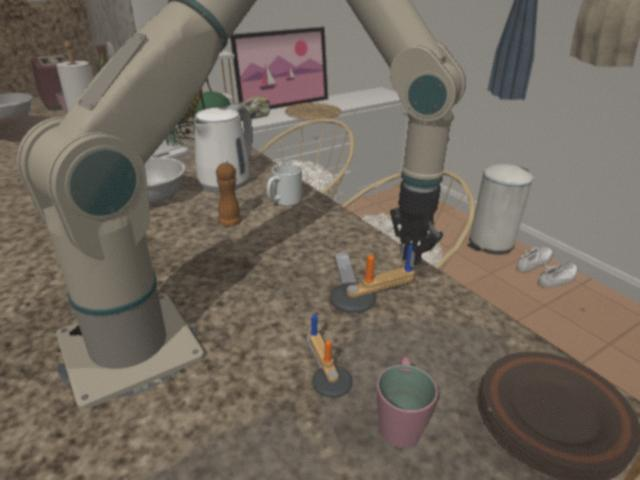

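Call:
drive_tool(deltas="0.001 -0.006 0 -2.5 0.021; 0.001 -0.012 0 -5 0.021; 0.001 -0.018 0 -7.5 0.021; 0.001 -0.023 0 -10 0.021; 0 -0.029 0 -12.5 0.021; 0 -0.034 0 -15 0.021; -0.001 -0.040 0 -17.5 0.021; -0.003 -0.046 0 -20 0.021; -0.003 -0.046 0 -20 0.021")

```text
clock: 13.78
eef_pos: [542.4, -84.9, 57.2]
tool_rot: [-3.14, 0.0, 0.31]
force: [-0.7, 0.3, 0.1]
width: 21.2
```

```bash
python3 sw.py;python3 - <<'E'
from h import *
H=np.array([415.5,-110.7])
deltas([(*(H+130*np.array([np.cos(np.radians(a)),np.sin(np.radians(a))])),56,a+7,21) for a in np.arange(10.6,66,4)])
E
```

```text
pics/s1387.png
b 104 [541.6 -87.2]
o 169 [ 450.  -104.5]
o 55 [ 449.  -104.6]
13.875 [-0.40718355  0.12662243 -1.16258229] 17.7078647450276 [542.13496076 -85.22952678  57.0516436 ] 20.65932785406151 [-0.29730141  0.85250995  0.65546622  1.94762132 -0.86360973  0.65043132
 -0.3400057 ]
0.001 0.002 0.001 0 0.021; 0.001 -0.007 0.001 -4 0.021; 0.002 -0.016 0.001 -8 0.021; 0.001 -0.025 0.001 -12 0.021; 0.000 -0.034 0.001 -16 0.021; -0.002 -0.043 0.001 -20 0.021; -0.004 -0.052 0.001 -24 0.021; -0.007 -0.061 0.001 -28 0.021; -0.010 -0.069 0.001 -32 0.021; -0.015 -0.077 0.001 -36 0.021; -0.019 -0.085 0.001 -40 0.021; -0.024 -0.092 0.001 -44 0.021; -0.030 -0.099 0.001 -48 0.021; -0.036 -0.106 0.001 -52 0.021
```

Both pegs are moving together and the joints are easing off. I continue.

Call:
drive_tool(deltas="0.001 -0.007 0 -4 0.021; 0.002 -0.016 0 -8 0.021; 0.001 -0.025 0 -12 0.021; 0 -0.034 0 -16 0.021; -0.002 -0.043 0 -20 0.021; -0.004 -0.052 0 -24 0.021; -0.007 -0.061 0 -28 0.021; -0.010 -0.069 0 -32 0.021; -0.015 -0.077 0 -36 0.021; -0.019 -0.085 0 -40 0.021; -0.019 -0.085 0 -40 0.021")

```text
clock: 15.25
eef_pos: [498.2, -10.4, 57.2]
tool_rot: [-3.14, -0.0, 1.006]
force: [0.6, 0.4, 0.2]
width: 21.1
```

```bash
python3 sw.py;python3 - <<'E'
from h import *
H=np.array([415.5,-110.7])
deltas([(*(H+130*np.array([np.cos(np.radians(a)),np.sin(np.radians(a))])),56,a+7,21) for a in np.arange(50.6,70,2)])
E
```

```text
pics/s1535.png
b 131 [499.9 -11. ]
o 165 [438.1 -83.9]
o 54 [437.5 -84. ]
15.35 [-0.36614527  0.33949911 -0.00227993] 57.61248656120008 [498.53271758 -10.94045969  57.20749715] 20.92053773978619 [-0.32693365  0.75343223  0.44790499  2.08044463 -0.72276237  0.46539023
  0.11261365]
0.000 -0.001 0.001 0 0.021; 0.001 -0.005 0.001 -2 0.021; 0.001 -0.010 0.001 -4 0.021; 0.001 -0.014 0.001 -6 0.021; 0.001 -0.019 0.001 -8 0.021; 0.001 -0.023 0.001 -10 0.021; 0.001 -0.028 0.001 -12 0.021; 0.000 -0.032 0.001 -14 0.021; -0.000 -0.037 0.001 -16 0.021; -0.001 -0.041 0.001 -18 0.021
```

View pics/side_now.png

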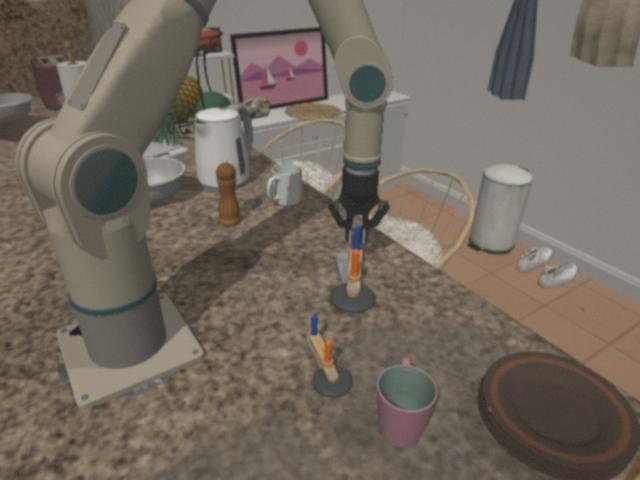

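Now the last ~13°, slowly. The trailing slack is about 2.5 mm.

Call:
drive_tool(deltas="0 -0.005 0 -2 0.021; 0.001 -0.010 0 -4 0.021; 0.001 -0.014 0 -6 0.021; 0.001 -0.019 0 -8 0.021; 0.001 -0.023 0 -10 0.021; 0.001 -0.026 0 -11 0.021; 0.001 -0.026 0 -11 0.021")

```text
clock: 16.23
eef_pos: [476.8, 4.0, 57.3]
tool_rot: [-3.14, -0.0, 1.199]
force: [1.7, -0.8, -0.8]
width: 21.2
```

```bash
python3 sw.py
```

```text
pics/s1632.png
b 145 [478.5   3.1]
o 163 [432.5 -79.6]
o 54 [431.6 -80.2]
16.325 [ 0.5398233  -0.80502573  0.19500708] 68.68612955327238 [476.79865537   3.95027038  57.2484942 ] 20.97103945977806 [-0.31841551  0.72356836  0.37818536  2.13679077 -0.67918922  0.40088611
  0.23848012]
```

Call:
drive_tool(deltas="0 -0.001 0 0 0.021; 0 -0.002 0 0 0.021; 0 -0.003 0 0 0.021; 0 -0.003 0 0 0.021")

```text
clock: 16.82
eef_pos: [474.6, 4.7, 57.3]
tool_rot: [3.141, -0.0, 1.199]
force: [2.3, -0.3, -0.4]
width: 20.6
```

```bash
python3 sw.py
```

```text
pics/s1692.png
b 139 [476.5   3.8]
o 164 [431.9 -79.5]
o 54 [430.9 -79.7]
16.925 [ 1.82605766 -0.90629471 -0.79897436] 68.68088650391702 [474.60127557   4.71703129  57.30789876] 21.207551431157764 [-0.31935616  0.72117015  0.3753636   2.14357433 -0.68187563  0.39419336
  0.2394583 ]
```

Call:
drive_tool(deltas="0 -0.001 0 0 0.021; 0 -0.002 0 0 0.021; 0 -0.003 0 0 0.021; 0 -0.003 0 0 0.021")

```text
clock: 17.42
eef_pos: [473.8, 4.9, 57.5]
tool_rot: [3.137, 0.0, 1.198]
force: [6.7, -1.9, -5.4]
width: 20.6
```

```bash
python3 sw.py
```

```text
pics/s1752.png
b 135 [476.1   4.1]
o 161 [431.9 -79.1]
o 55 [430.9 -79.6]
17.525 [ 6.53911134 -2.04589321 -3.62544188] 68.64767626760272 [473.81961137   4.95062211  57.48507546] 21.17570863816582 [-0.3200104   0.71892757  0.37279454  2.14899166 -0.68483537  0.38586113
  0.24033745]
```

Call:
drive_tool(deltas="0 -0.002 0 0 0.021; 0 -0.002 0 0 0.021; 0 -0.002 0 0 0.021")

```text
clock: 17.9
eef_pos: [473.6, 5.0, 57.6]
tool_rot: [3.134, 0.0, 1.198]
force: [8.7, -2.6, -7.0]
width: 20.8
```

Call:
drive_tool(deltas="0 0.005 0 0 0.021; 0 0.005 0 0 0.021; 0 0.005 0 0 0.045; 0 0.005 0 0 0.045; 0 0.005 0 0 0.045; 0 0.005 -0.04 0 0.045; 0 0.005 -0.08 0 0.045; 0 0.005 -0.12 0 0.045; 0 0.005 -0.12 0 0.045")

```text
clock: 19.02
eef_pos: [476.1, 4.7, 179.6]
tool_rot: [3.137, -0.002, 1.199]
force: [0.6, 0.5, 0.1]
width: 45.0
```

```bash
python3 sw.py
```

```text
pics/s1912.png
b 139 [475.8   4.8]
o 166 [431.8 -79.5]
o 56 [430.8 -79.7]
19.125 [0.41645113 0.28079949 0.07180878] 68.71379233992478 [474.18597394   5.19651198 177.19071102] 44.99956920778839 [-0.49620795  0.53490581  0.62365878  2.06404066 -0.48811795  0.6895461
  0.07539108]
```

View pics/side_now.png

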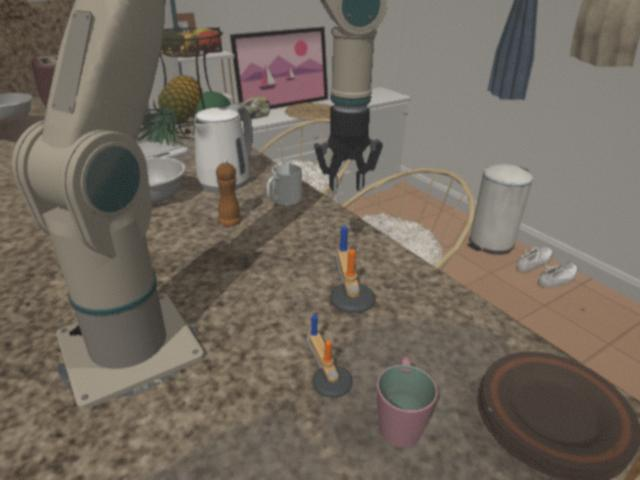

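Call:
drive_tool(deltas="0.03 0 -0.05 0 0.045; 0.08 0 -0.06 0 0.045; 0.13 0 -0.06 0 0.045; 0.15 0 -0.06 0 0.045; 0.15 0 -0.06 0 0.045; 0.15 0 -0.06 0 0.045")

```text
clock: 19.88
eef_pos: [528.3, 142.1, 236.7]
tool_rot: [-3.141, 0.002, 1.196]
force: [0.7, 0.4, -0.2]
width: 44.8
```

```bash
python3 sw.py; python3 - <<'E'
from h import *
im=imaging.get_image("top");a=im["color"][110:350,140:480,::-1];cv2.imwrite("pics/fin_top.png",cv2.resize(a,None,fx=2.3,fy=2.3))
im=imaging.get_image("side");a=im["color"][150:350,250:480,::-1];cv2.imwrite("pics/fin_side.png",cv2.resize(a,None,fx=2.9,fy=2.9))
for r in models.landmark_of(im,"mug")[:2]: print(r, px2w(im,*r["point"],z=0))
E
```

```text
pics/s1997.png
b 140 [475.8   4.7]
o 162 [431.7 -79.5]
b 51 [474.5   4.6]
o 57 [430.9 -79.5]
19.975 [0.20195807 0.01742791 0.21105825] 68.49493189076316 [528.61411886 142.28269821 237.19981157] 45.15560845424162 [-0.76161379  0.55971584  0.6948951   1.81095846 -0.43690533  0.93086738
 -0.24966742]
{'point': [286.7, 201.1], 'score': 0.76} [529.02631927 338.90421436   0.        ]
```

View pics/fin_top.png

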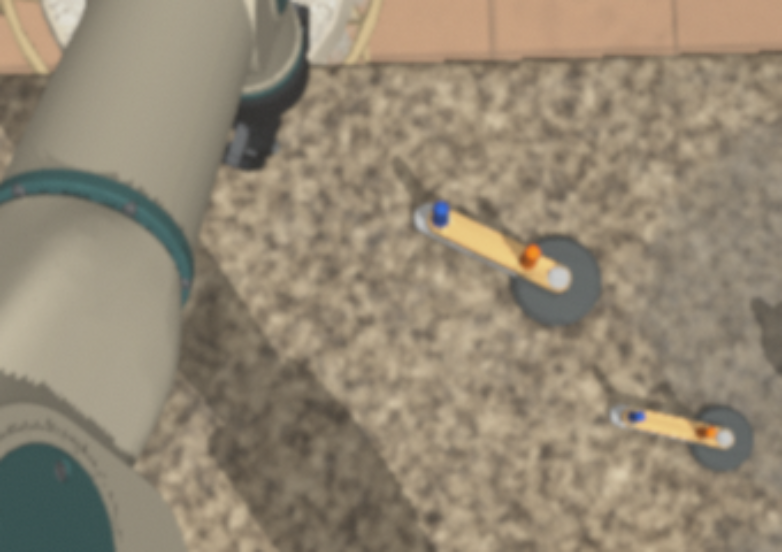

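View pics/fin_side.png

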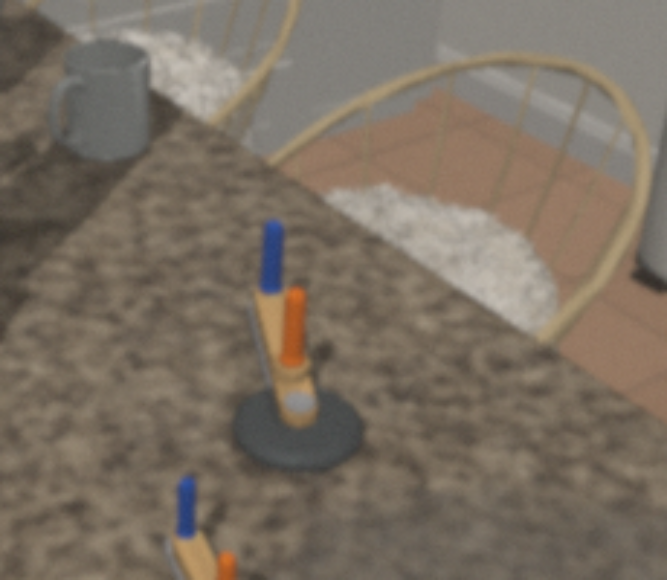

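The large rack is stacked in line: blue peg at crop px (440,213), orange at (530,256), cap at (559,277). The mug is still standing and the gripper is clear. I hand it in.

```bash
python3 -c "
from cell import ctrl
print(ctrl.finish_job())"
```

```text
the job is handed in; nothing more can be done
None
```

The larger rack is folded into one stack and let go, in the order asked, and the job was handed in about 20 s in.

- **Outer arm:** I held the orange peg in a loose cage of the fingers and swung the outer arm over the inner one. It reached its stop at about 6 N, and the inner arm did not move.
- **Inner arm:** I then moved the blue peg the same way and swung the inner arm over the rail. It stopped at about 11 N on the wrist, including some vertical force.
- **Last checks:** The line through both pegs and the line from the hinge to the orange peg both lie at 62.4°. The rail was measured at about 62° (62.1–62.6°) from the top camera and 64.8° from the side camera, where less of it showed; I went by the top view. The pegs did not move between the last two pictures, and the gripper was well clear.
- **Mug:** It stands upright where it was. The network's two fixes for it differ by about 7 mm (3 pixels in the side view), which I take as noise, since the arm never went near it.

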